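Face up the last pastille tin in the sweets display

TASK

The last red pastille tin has strayed to the back of its compartment in the plywood sweets display: with your fingers, and without ever pinching it or lifting it off the tray floor, first push it flat against the green divider while it is still at the back, then slide it forward along the divider, staying against it, until it is fully home in the empty front corner between divider and front lip. Press gently, for its thin walls dent, and do not shift the jam jars or the chocolate cartons. Leave the tin lying there, untouched.

Things in the scene. Friction and masses are not known exactly. Their poses are not given: they have to be found in the camera images.
- display: counter-top sweets display: fixed plywood tray, 306 (x) x 418 mm (y) outside, walls 8 mm thick. Origin: centre of its underside; the floor's top is 8 mm higher. x points forward to the front lip and the customers, away from the robot; y to its left; z up. Scalloped back and side boards reach 42 mm above the floor, the front lip 20 mm. Inside it runs x -145 to +145, y -201 to +201 mm.
- green_divider (a point): middle of the top edge of the green divider, 6 mm thick and 32 mm high, which runs along the display's x from back board to lip and bounds the tin's compartment on the left (+y); at y = +98 mm in the display. A plain plywood divider, 26 mm high, bounds it on the right at y = -98 mm. The compartment is 190 mm wide.
- corner (a point): the front corner where the tin belongs: the point on the tray floor where the green divider's face meets the front lip's inner face; in the display at x +145, y +95, z +8 mm. Axes as the display's; the compartment lies towards -x and -y of it. The tin, home, has its centre 40 mm back (-x) and 25 mm to the right (-y) of it, 9 mm above it.
- tin_center (a point): centre of the loose, closed pastille tin: a flat box 80 (its x) x 50 (its y) x 18 mm high, red lid, gold sides, white panel on top, about 90 g; it dents if fingers press or squeeze it with over 35 N in all. It lies flat on the tray floor in the back half of the compartment, turned up to 30 degrees either way; home, its long side lies along the green divider.
- jar_a: mini jam jar, dark red jam, white lid, upright, 44 mm diameter, 42 mm high, about 85 g; origin at the centre of its underside. The four jars stand two by two, in any order, in the front part of the tin's compartment and leave a lane about 80 mm wide along the green divider.
- jar_b: mini jam jar with orange jam and green lid, otherwise like jar_a
- jar_c: mini jam jar with purple jam and white lid, otherwise like jar_a
- jar_d: mini jam jar with yellow jam and blue lid, otherwise like jar_a
- carton_a: blue chocolate carton, 90 x 60 x 16 mm, lying in the display's right-hand compartment; origin at the centre of its underside
- carton_b: brown chocolate carton, 90 x 60 x 16 mm, lying in the display's right-hand compartment; origin at the centre of its underside
Mind the look-alikes: they are no part of the job. What is shaped like the part that bears tin_center but pink or turquoise is not meant.

How it is judged:
By the outcome, as a careful person would: the job done as asked, in the order asked, and still so for the second after the job is handed in, with the robot touching nothing.
It also fails if it takes over 43 s, if anything falls off the work surface, if the arm or the gripper's body presses on something with over 40 N, if the wrist force passes 120 N, or if a joint passes its speed limit or range.

ROBOT

A 6-joint arm with a two-finger parallel gripper is mounted at the origin on the work surface. World frame = base frame: x ahead of the robot, y to its left, z up, the work surface at z = 0. Lengths are in mm, angles in rad, forces in N, time in s.
With the tool pointing down it reaches from about 250 to 775 mm from the base axis. Payload 8.9 kg.
Tool frame: the origin (TCP) lies midway between the tips of the shut fingers; the grasp point (between the pads) lies 19 mm behind it (r.tcp_to_grasp is the distance from the TCP to the grasp point, in mm); z points along the fingers, y is the direction in which the jaws open and shut (so a half turn about z gives the same grasp; the last joint's range is limited). The gripper opens to 85 mm and grips with 20 to 120 N. Pads are 22 mm wide; open, the fingers measure 114 mm over their backs; the gripper's body (76 mm by 85 mm) begins 54 mm behind the grasp point. The pads swing forward as they close: fully open they stand 13 mm farther back than shut.
Start: joints at [-1.447, 0.291, -0.153, 1.127, 0, 1.431], TCP at [136.389, -506.973, 195.005] pointing down, gripper open.
Joint ranges: [-2.52, 2.52], [-0.91, 1.74], [-1.3, 1.37], [-1.96, 2.02], [-1.52, 1.47], [-3.14, 3.14]. Speed limits (rad/s): [2.22, 2.22, 2.79, 3.14, 3.14, 3.14].

INTERFACE

Orientations are given as a unit quaternion [w, x, y, z].
In Python, from cell import r gives the robot as it stands. The module is installed in compiled form; this text tells all that it offers.
- The arm moves only by the shell command python3 -m crank 'ROWS' [OPENING] [FORCE]. ROWS is JSON, a list of rows, each a list of 2 entries, a list of its own where there are three numbers: the shift along the tool's x, y, z in m, then the turn, a rotation vector about the tool's x, y, z in rad. In form: [[[dx, dy, dz], [rx, ry, rz]], ...]. A call has 1 to 12 rows; each row shifts and turns the commanded pose from where the row before left it, along the tool's axes as they then stand; what a row does not reach is not made up. A row lasts 1/10 s, in which the tool goes at most 50 mm and 8.59 degrees, less where a joint would pass 70% of its speed; a pose out of reach is approached as far as the arm can. A call is refused whole if a number of a shift passes 0.05 or a number of a turn 0.15, either way. A call with a gripper value outside its range is refused whole. OPENING is the closure, from 0 (fully open) to 1 (shut), set as the call begins (- or left out, the last holds). The fingers move at their own pace and stop on an object; FORCE is the grip in N (left out, the last holds). Time passes only in rows, so rows that do not move let the fingers close. It gives the time, the measured TCP pose, the force and the opening at its end, in the units of the state.
- r.state(): the state, without advancing time (a new reading comes with each control period).
- r.capture(name): name is "scene" or "top" or "wrist"; returns a dict with "frame" (420x560x3 uint8, red, green, blue), "fx", "fy", "cx", "cy" (pixels), "rvec" (rotation vector, rad) and "tvec" (3), from world to camera coordinates, as OpenCV has them; the wrist camera has in their place "tool_from_camera" (4x4, takes a point from camera to tool coordinates, whose origin is the TCP and whose axes are the flange's). Camera axes: x right, y down, z forward; pixel columns grow to the right and rows downward; lengths in mm; the calibration is good to about 2 mm. A picture is of the moment at which its call begins: read the wrist's pose just before it. There is no depth.
- r.close_job(): hands the job in, once; it reports no verdict.
Trained networks look in a picture, given as the dict that the camera call returned (one of the last four; its "shot" number tells which), for a name from the list of things; names that differ only in an ending like _2 or _b are one class to them, and where a whole thing is asked for, a point or a joint stands for the part that bears it (a point fixed in the world has none). Each returns a list of dicts, best first, with "p" (0 to 1); they miss things now and then, are a little off and sometimes report something else, mostly with a low value. They report only what shows in the picture. A call takes as long as a camera call. They do not tell look-alikes from the thing itself.
- r.look_for(picture, target): "location" ([x, y, z] in mm, in world coordinates, good to about 4 mm: the middle of the surface that is visible of it).
The state is a dict: "t": time; "joint_pos": joint angles; "joint_vel": joint speeds; "joint_efforts": joint torques, N m; "tcp_pos": TCP position; "eef_rot": TCP orientation; "contact_force": force on the tool from outside, world axes, zero at the start; "moment": the same for the moment, N m; "width": finger opening in mm.
Only numpy, scipy, OpenCV 4.12 (cv2) and the standard library are available. Lean on these libraries where they do the work, as an engineer would, in place of code of your own. Each camera call takes 0.05 s, during which the arm holds its last target.

## Working session

There is one attempt and no reset: what is moved stays moved. The work goes in short steps, Python scripts to look and compute and a shell command to move; the robot and the scene stay as the last step left them, time stands still between calls to the robot, and variables do not carry over. Pictures are saved under pics/ and viewed, and the job is handed in when it is done.

```bash
mkdir -p pics
cat > h.py <<'E'
import numpy as np, cv2
from cell import r
def save(p,n): cv2.imwrite('pics/'+n+'.png', p['frame'][:,:,::-1])
def ray(p,uv,z):
    R=cv2.Rodrigues(np.array(p['rvec'],float))[0]; t=np.array(p['tvec'],float).ravel()
    d=R.T@np.array([(uv[0]-p['cx'])/p['fx'],(uv[1]-p['cy'])/p['fy'],1.]); c=-R.T@t
    return c+d*(z-c[2])/d[2]
def proj(p,P):
    K=np.array([[p['fx'],0,p['cx']],[0,p['fy'],p['cy']],[0,0,1.]])
    return cv2.projectPoints(np.array(P,float).reshape(-1,3),np.array(p['rvec'],float),np.array(p['tvec'],float),K,None)[0].reshape(-1,2)
E
python3 - <<'E'
from h import *
import pickle
np.set_printoptions(precision=3,suppress=True)
for c in ('top','scene'):
    p=r.capture(c); save(p,c+'0'); pickle.dump(p,open(c+'0.pkl','wb'))
    print(c,p['fx'],p['rvec'],p['tvec'])
    for n in ('display','green_divider','corner','tin_center','jar_a','carton_a'):
        for d in r.look_for(p,n)[:6]: print(n,np.array(d['location']),round(d['p'],2))
print(r.state())
E
```

```text
top 395.7516089374183 [ 2.163 -2.226  0.036] [ 29.371 533.41  723.538]
display [580.8 -28.4   5.3] 0.66
display [567.  -24.   22.6] 0.6
green_divider [581.2 -17.3   9.4] 0.87
corner [577.5 -19.5  10.4] 0.55
tin_center [566.9 -25.6  24.7] 0.94
tin_center [342.6 -86.1  16.2] 0.75
tin_center [564.1 248.1  25.5] 0.74
tin_center [ 700.3 -187.3   27.3] 0.73
jar_a [710.3 -52.4  54. ] 0.73
jar_a [ 711.6 -107.6   48.8] 0.7
jar_a [661.1 -55.6  45.2] 0.66
carton_a [ 694.5 -183.4   23.9] 0.89
carton_a [ 574.8 -200.3   27.5] 0.79
scene 528.6059020400342 [ 2.428  0.879 -0.256] [-408.548 -247.653 1263.465]
display [586.4 -45.6  12.7] 0.73
green_divider [584.8 -50.3  14. ] 0.93
corner [588.8 -50.5   9.8] 0.89
tin_center [570.7 -22.6  27.2] 0.85
tin_center [568.7 244.   18.5] 0.71
jar_a [716.  -62.9  47.6] 0.88
jar_a [669.3 -60.2  49. ] 0.71
jar_a [ 714.6 -111.2   47.1] 0.68
jar_a [ 674.4 -111.2   48. ] 0.56
carton_a [ 581.  -210.    22.9] 0.63
carton_a [ 694.6 -194.2   26.3] 0.6
{'t': 0.7, 'joint_pos': array([-1.447,  0.291, -0.153,  1.127, -0.   ,  1.432]), 'joint_vel': array([ 0.   ,  0.002,  0.001, -0.001,  0.001,  0.   ]), 'joint_efforts': array([  0.001, -53.69 ,  33.161,   0.001,  -0.   ,   0.   ]), 'tcp_pos': array([ 136.39 , -506.955,  194.995]), 'eef_rot': array([-0.   ,  0.991,  0.131, -0.   ]), 'contact_force': array([-0.303, -0.368,  0.845]), 'moment': array([-0.026,  0.033,  0.001]), 'width': 85.3714360174684}
```

View pics/top0.png

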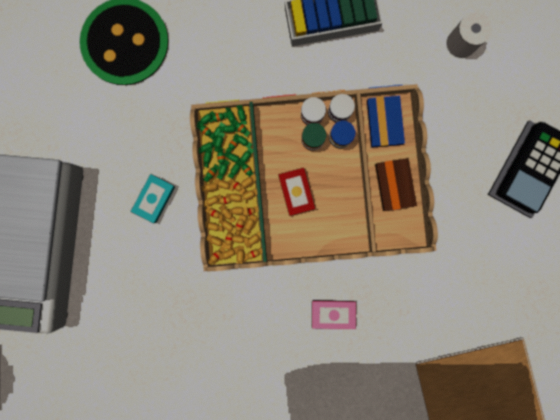

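View pics/scene0.png

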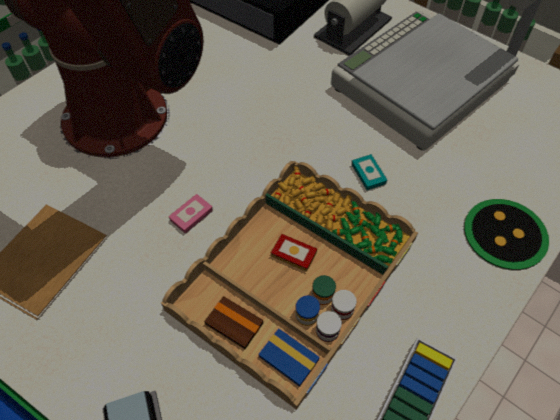

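In the top view there are three candidates: red at (297,192), pink at (334,314) and turquoise at (153,198). The red one, lying in the compartment, is the tin. The green divider runs from (253,103) to (265,262). Next I'll take a close crop.

Run:
```python
import cv2
im=cv2.imread('pics/top0.png')
cv2.imwrite('pics/c1.png',cv2.resize(im[85:275,185:440],None,fx=3.1,fy=3.1,interpolation=cv2.INTER_CUBIC))
cv2.imwrite('pics/c2.png',cv2.resize(im[155:230,260:340],None,fx=8,fy=8,interpolation=cv2.INTER_CUBIC))
im=cv2.imread('pics/scene0.png')
cv2.imwrite('pics/c3.png',cv2.resize(im[155:400,160:425],None,fx=2.4,fy=2.4,interpolation=cv2.INTER_CUBIC))
```

```text
(no output)
```

View pics/c1.png

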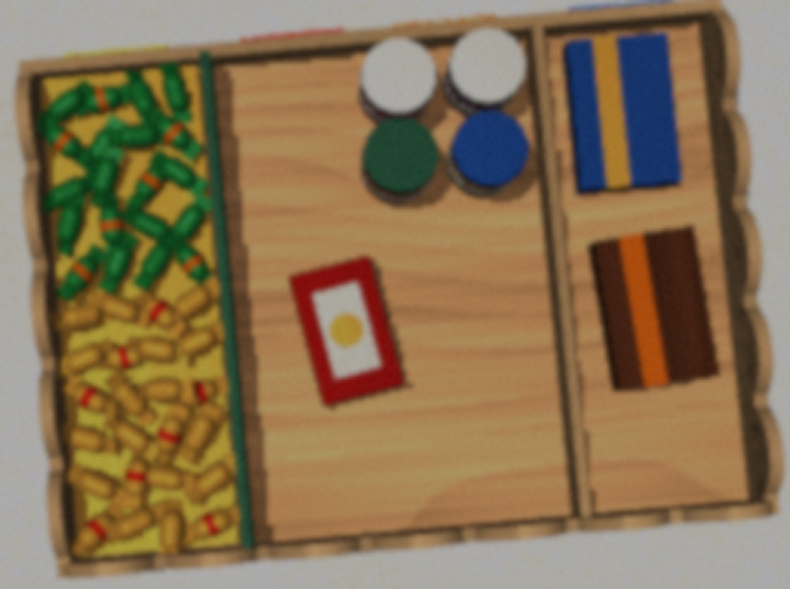

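View pics/c2.png

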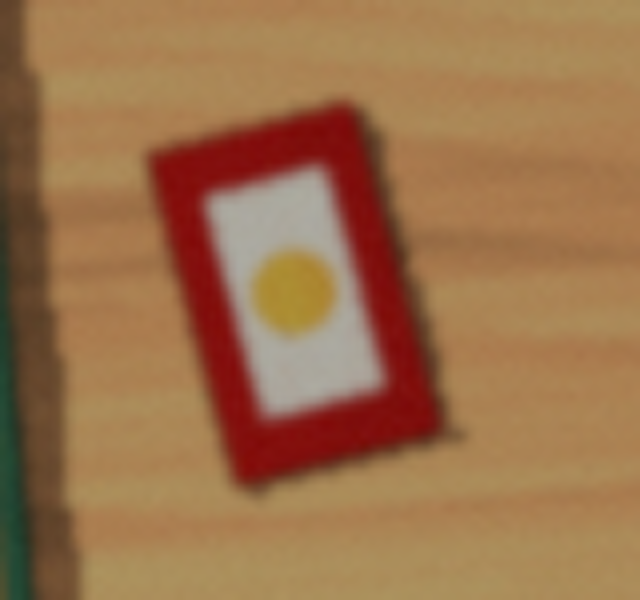

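View pics/c3.png

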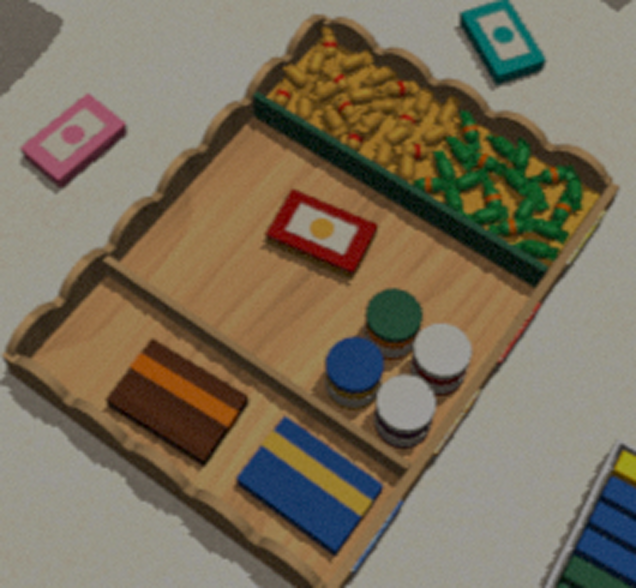

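```bash
cat >> h.py <<'E'
def D2W(dp,P):
    x,y,a=dp; P=np.atleast_2d(P).astype(float); c,s=np.cos(a),np.sin(a)
    return np.c_[x+c*P[:,0]-s*P[:,1], y+s*P[:,0]+c*P[:,1], P[:,2]]
def W2D(dp,P):
    x,y,a=dp; P=np.atleast_2d(P).astype(float); c,s=np.cos(a),np.sin(a); dx=P[:,0]-x; dy=P[:,1]-y
    return np.c_[c*dx+s*dy, -s*dx+c*dy, P[:,2]]
def un(uv,s,o): return (np.array(uv,float)+.5)/s-.5+np.array(o)
E
python3 - <<'E'
from h import *
import pickle
from scipy.optimize import least_squares
np.set_printoptions(precision=2,suppress=True)
t=pickle.load(open('top0.pkl','rb')); s=pickle.load(open('scene0.pkl','rb'))
ut=un([(207,57),(246,545),(541,30),(585,515)],3.1,(185,85))
us=un([(261,98),(540,275),(109,262),(405,468)],2.4,(160,155))
Pt=[(145,98,40),(-145,98,40),(145,-98,34),(-145,-98,34)]
Ps=[(-145,98,40),(145,98,40),(-145,-98,34),(145,-98,34)]
f=lambda v:np.r_[(proj(t,D2W(v,Pt))-ut).ravel()]
g=lambda v:np.r_[(proj(s,D2W(v,Ps))-us).ravel()]
for fn in (f,g,lambda v:np.r_[f(v),g(v)]):
    q=least_squares(fn,[580,-30,0.0]); print(q.x,np.degrees(q.x[2]),q.fun)
dp=q.x; np.save('dp.npy',dp)
c=un([(150,155),(352,102),(442,432),(240,487)],8,(260,155))
C=np.array([ray(t,u,26) for u in c]); print(C, np.linalg.norm(np.diff(C,axis=0),axis=1))
cd=W2D(dp,C); print('disp',cd,cd.mean(0)); 
cs=un([(293,190),(377,235),(350,275),(267,238)],2.4,(160,155)) 
C=np.array([ray(s,u,26) for u in cs]);cd=W2D(dp,C); print('disp scene',cd,cd.mean(0)); 
im=t['frame'][:,:,::-1].copy()
for P in ([(-145,95,8),(145,95,8),(145,-95,8),(-145,-95,8)],[(-153,-209,0),(153,-209,0),(153,209,0),(-153,209,0)],[(145,95,28),(145,-95,28),(153,-95,28),(153,95,28)],[(65,95,8),(65,45,8),(145,45,8),(145,95,8)]):
    cv2.polylines(im,[np.int32(np.round(proj(t,D2W(dp,P))*8))],True,(255,0,255),1,cv2.LINE_AA,3)
cv2.imwrite('pics/ov.png',cv2.resize(im[85:275,185:440],None,fx=3.1,fy=3.1))
for n,u in (('lid1',(399,75)),('lid2',(487,65)),('g',(400,155)),('b',(490,150))):
    print(n,W2D(dp,ray(t,un(u,3.1,(185,85)),50)))
E
```

```text
[591.49 -49.51   0.05] 3.119486972475678 [-0.16 -1.82  0.29  1.29 -0.42 -1.23  0.27  1.66]
[598.66 -51.75   0.05] 2.7992733703803547 [-1.97 -1.27  3.07  0.12 -1.78 -1.51  0.46  1.52]
[594.73 -50.33   0.05] 2.966270458675601 [ 0.45 -3.76  0.47 -0.69  0.19 -2.88  0.45 -0.01 -3.2  -2.61  1.74 -1.81
 -2.76 -2.93 -0.58 -0.59]
[[599.25  11.18  26.  ]
 [610.04 -35.32  26.  ]
 [533.96 -53.42  26.  ]
 [522.77  -7.12  26.  ]] [47.74 78.2  47.63]
disp [[  7.69  61.2   26.  ]
 [ 16.06  14.2   26.  ]
 [-60.85   0.06  26.  ]
 [-69.63  46.88  26.  ]] [-26.68  30.59  26.  ]
disp scene [[-63.1   45.89  26.  ]
 [ 17.36  52.51  26.  ]
 [ 21.1    9.48  26.  ]
 [-52.45  -3.4   26.  ]] [-19.27  26.12  26.  ]
lid1 [[115.33 -10.25  50.  ]]
lid2 [[116.91 -60.99  50.  ]]
g [[69.11 -6.93 50.  ]]
b [[ 67.74 -58.42  50.  ]]
```

View pics/ov.png

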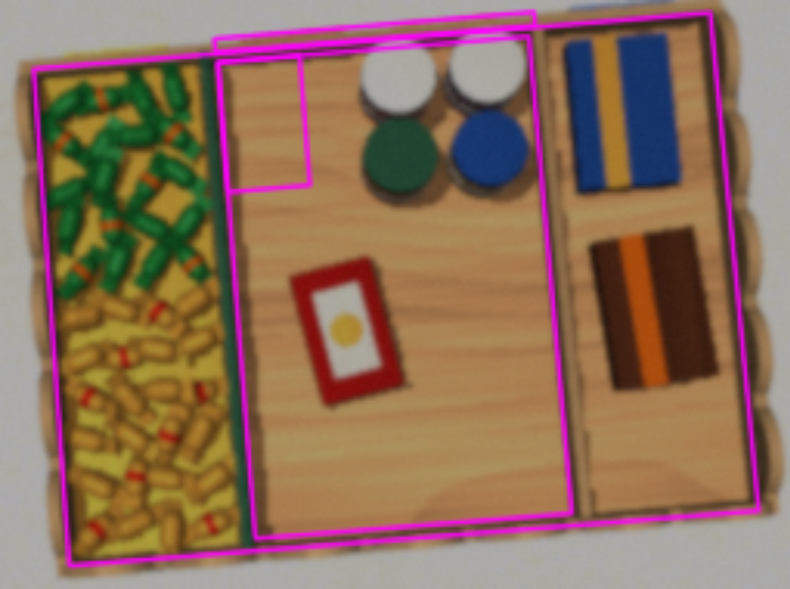

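```bash
python3 -m crank '[[[0.037,-0.026,0],[0,0,0]],[[0.037,-0.026,0],[0,0,0]],[[0.037,-0.026,0],[0,0,0]],[[0.037,-0.026,0],[0,0,0]],[[0.037,-0.026,0],[0,0,0]],[[0.037,-0.026,0],[0,0,0]],[[0.037,-0.026,0],[0,0,0]],[[0.037,-0.026,0],[0,0,0]],[[0.037,-0.026,0],[0,0,0]],[[0.037,-0.026,0],[0,0,0]],[[0.037,-0.026,0],[0,0,0]],[[0.037,-0.026,0],[0,0,0]]]' 0.5 20
cat >> h.py <<'E'
from scipy.spatial.transform import Rotation as Ro
def tool(s=None):
    s=s or r.state(); q=np.array(s['eef_rot']); R=Ro.from_quat(q[[1,2,3,0]]).as_matrix(); return np.array(s['tcp_pos']),R
def plan(Pw,yaw=None):
    p,R=tool(); y0=np.arctan2(R[1,0],R[0,0])
    print('tcp',p,'yaw',y0,'tilt',R[:,2],'tool shift mm',R.T@(np.array(Pw)-p), 'rz', None if yaw is None else -((yaw-y0+np.pi)%(2*np.pi)-np.pi))
E
python3 - <<'E'
from h import *
np.set_printoptions(precision=3,suppress=True)
plan([540,-30,195],1.62)
E
```

```text
t: 1.9
tcp_pos: [485.2, -88.6, 195.2]
eef_rot: [0.0, 0.991, 0.131, 0.0]
contact_force: [1.3, -0.6, -0.4]
width: 42.3
tcp [485.154 -88.645 195.216] yaw 0.26294862024565235 tilt [ 0.001 -0.    -1.   ] tool shift mm [ 68.205 -42.374   0.227] rz -1.3570513797543473
```

```bash
python3 -m crank '[[[0.034,-0.021,0],[0,0,0]],[[0.034,-0.021,0],[0,0,0]],[[0,0,0],[0,0,-0.14]],[[0,0,0],[0,0,-0.14]],[[0,0,0],[0,0,-0.14]],[[0,0,0],[0,0,-0.14]],[[0,0,0],[0,0,-0.14]],[[0,0,0],[0,0,-0.14]],[[0,0,0],[0,0,-0.14]],[[0,0,0],[0,0,-0.14]],[[0,0,0],[0,0,-0.14]],[[0,0,0],[0,0,-0.097]]]'
python3 - <<'E'
from h import *
import pickle
np.set_printoptions(precision=3,suppress=True)
s=r.state(); p=r.capture('wrist'); save(p,'w1'); pickle.dump((s,p),open('w1.pkl','wb'))
print(s['tcp_pos'],s['joint_pos'],p['fx'],p['cx'],p['cy']); print(np.array(p['tool_from_camera']))
plan([540,-30,195],1.62)
t=r.capture('top'); save(t,'top1')
E
```

```text
t: 3.1
tcp_pos: [538.9, -32.1, 195.0]
eef_rot: [-0.0, 0.688, 0.726, 0.0]
contact_force: [0.7, -0.4, -0.9]
width: 42.7
[538.866 -32.111 194.993] [-0.195  0.319 -0.114  1.138  0.     1.321] 357.34438112391 277.11966028489826 212.67357639192798
[[   0.001   -0.961   -0.277   70.44 ]
 [   1.       0.       0.001    0.197]
 [  -0.001   -0.277    0.961 -178.325]
 [   0.       0.       0.       1.   ]]
tcp [538.841 -32.122 195.021] yaw 1.62972215215948 tilt [-0. -0. -1.] tool shift mm [2.05  1.282 0.021] rz 0.009722152159479691
```

View pics/w1.png

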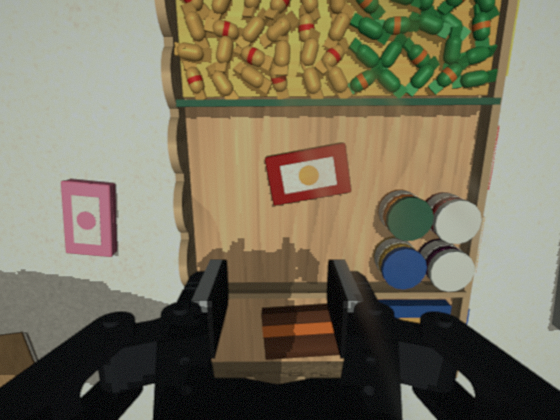

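View pics/top1.png

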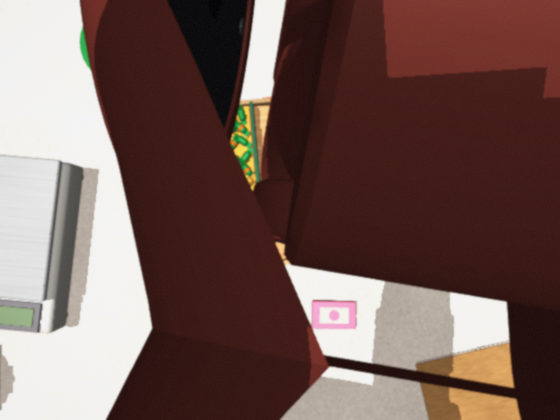

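The wrist view shows the red tin at (308,175), the green divider as a line at row 102, the jars at the lower right and the pink look-alike at (89,218), outside the tray. I'll measure from this picture.

```bash
cat >> h.py <<'E'
def wcam(s,p):
    "add rvec,tvec to wrist picture"
    t,R=tool(s); T=np.eye(4); T[:3,:3]=R; T[:3,3]=t
    M=np.linalg.inv(T@np.array(p['tool_from_camera'])); p=dict(p); p['rvec']=cv2.Rodrigues(M[:3,:3])[0]; p['tvec']=M[:3,3]; return p
def crop(p,n,x0,y0,x1,y1,f):
    cv2.imwrite('pics/'+n+'.png',cv2.resize(p['frame'][y0:y1,x0:x1,::-1],None,fx=f,fy=f,interpolation=cv2.INTER_CUBIC))
def redtin(p):
    "top-face corner pixels of the red tin by subpixel min-area rect on red mask hull"
    f=p['frame'].astype(int); m=((f[:,:,0]>70)&(f[:,:,1]<50)&(f[:,:,2]<60)).astype(np.uint8)
    n,l,st,c=cv2.connectedComponentsWithStats(m); i=1+np.argmax(st[1:,4]); print('red area',st[i],c[i])
    cn=cv2.findContours((l==i).astype(np.uint8),0,cv2.CHAIN_APPROX_NONE)[0][0]
    h=cv2.convexHull(cn); return cv2.approxPolyN(h,4,0).reshape(-1,2) if hasattr(cv2,'approxPolyN') else cv2.boxPoints(cv2.minAreaRect(h))
E
python3 - <<'E'
from h import *
import pickle
s,p=pickle.load(open('w1.pkl','rb')); p=wcam(s,p)
print(redtin(p))
crop(p,'c4',250,130,370,220,6.5)
crop(p,'c5',165,80,345,140,4.4)
crop(p,'c6',350,80,530,310,2.6)
crop(p,'c7',165,240,345,300,4.4)
E
```

```text
red area [ 265  152   49   53 1049] [282.77693041 178.86272641]
[[314 198]
 [273 205]
 [264 157]
 [299 150]]
```

View pics/c4.png

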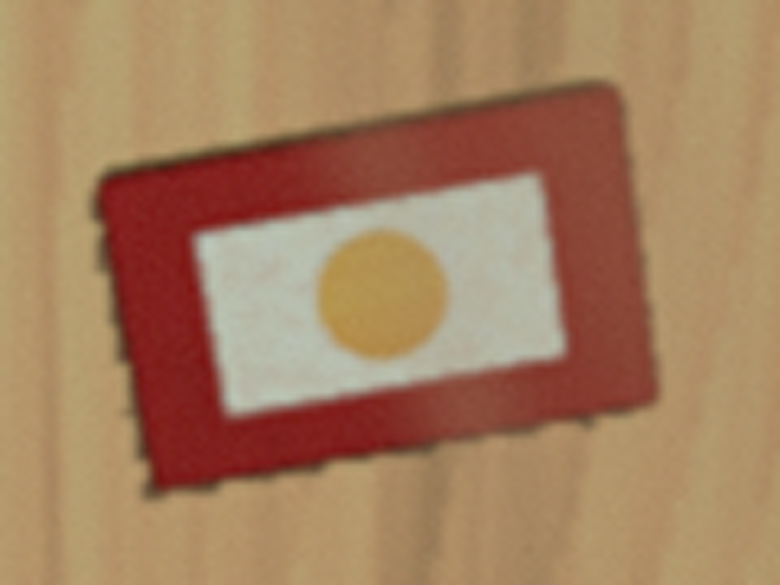

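View pics/c5.png

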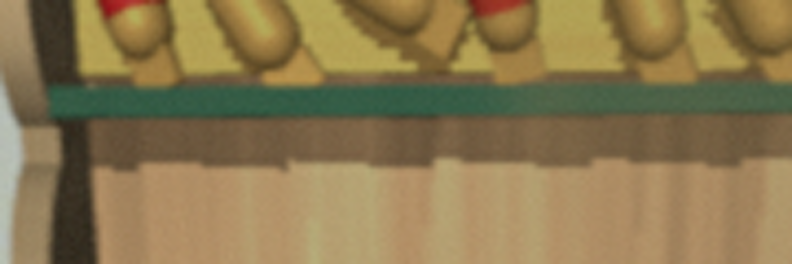

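View pics/c6.png

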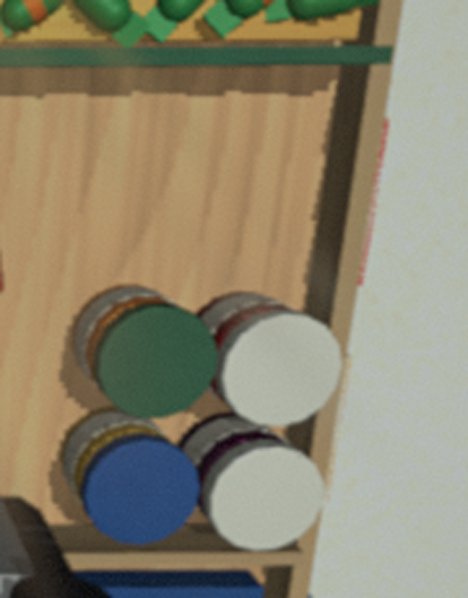

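View pics/c7.png

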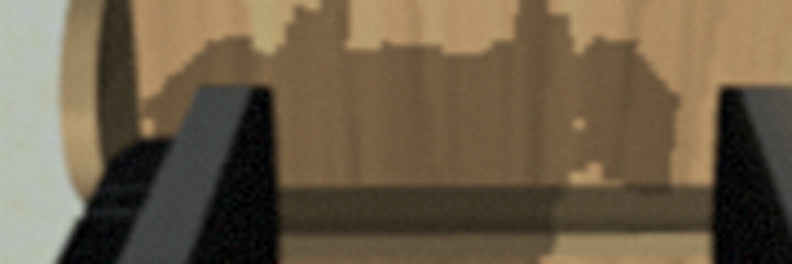

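Run:
```python
from h import *
import pickle
from scipy.optimize import least_squares
np.set_printoptions(precision=2,suppress=True)
s,p=pickle.load(open('w1.pkl','rb')); p=wcam(s,p)
B=lambda pts,sc,o,z:np.array([ray(p,u,z) for u in un(pts,sc,o)])
div=B([(60,118),(400,117),(780,116)],4.4,(165,80),40); div2=B([(20,64),(380,62)],2.6,(350,80),40)
pl=B([(310,233),(700,232)],4.4,(165,240),34)
lip=B([(360,130),(298,560)],2.6,(350,80),28)
bk=B([(90,140),(97,255)],4.4,(165,80),8)
ends=B([(52,118)],4.4,(165,80),40),B([(391,62)],2.6,(350,80),40)
def f(v):
    d=lambda P:W2D(v,P)
    return np.r_[d(div)[:,1]-95,d(div2)[:,1]-95,d(pl)[:,1]+95,d(lip)[:,0]-145,d(bk)[:,0]+145]
q=least_squares(f,[592,-50,.05]); print(q.x,np.degrees(q.x[2]),f(q.x)); dp=q.x; np.save('dp.npy',dp)
print('ends',W2D(dp,ends[0]),W2D(dp,ends[1]))
T=B([(105,178),(613,82),(656,404),(153,487)],6.5,(250,130),26); d=W2D(dp,T)
print('tin',d,d.mean(0),np.linalg.norm(np.diff(d,axis=0),axis=1),np.degrees(np.arctan2(*(d[1]-d[0])[1::-1])))
for n,u in (('g',(156,360)),('b',(141,487)),('w1',(281,366)),('w2',(265,491))): print(n,W2D(dp,B([u],2.6,(350,80),50)))
print('tcp in disp',W2D(dp,s['tcp_pos']))
```

```text
[595.64 -49.55   0.06] 3.7006973299688517 [-0.04 -0.5  -1.03  0.26 -0.25  1.11  0.44 -0.49  0.64  0.15 -0.3 ]
ends [[-144.32   94.98   40.  ]] [[144.72  94.71  40.  ]]
tin [[-65.77  47.45  26.  ]
 [  9.29  60.82  26.  ]
 [ 17.93  12.19  26.  ]
 [-59.23  -0.2   26.  ]] [-24.44  30.07  26.  ] [76.25 49.39 78.15] 10.092700164553921
g [[70.15 -8.47 50.  ]]
b [[ 69.17 -58.79  50.  ]]
w1 [[115.96 -11.21  50.  ]]
w2 [[116.39 -60.9   50.  ]]
tcp in disp [[-55.53  21.07 194.99]]
```

```bash
cat >> h.py <<'E'
def dplan(x,y,z,yaw=None):
    dp=np.load('dp.npy'); plan(D2W(dp,[(x,y,z)])[0],yaw); print('tcp disp',W2D(dp,tool()[0]))
E
python3 - <<'E'
from h import *
np.set_printoptions(precision=3,suppress=True)
dplan(-25,-27,40)
E
```

```text
tcp [538.825 -32.106 195.   ] yaw 1.6211068253955758 tilt [-0.  0. -1.] tool shift mm [-47.642  31.263 154.997] rz None
tcp disp [[-55.573  21.078 195.   ]]
```

```bash
python3 -m crank '[[[-0.024,0.016,0],[0,0,-0.012]],[[-0.024,0.0155,0],[0,0,0]],[[0,0,0.045],[0,0,0]],[[0,0,0.045],[0,0,0]],[[0,0,0.045],[0,0,0]],[[0,0,0.02],[0,0,0]],[[0,0,0.010],[0,0,0]],[[0,0,0.010],[0,0,0]],[[0,0,0.006],[0,0,0]],[[0,0,0.002],[0,0,0]],[[0,0,0],[0,0,0]]]'
python3 - <<'E'
from h import *
import pickle
np.set_printoptions(precision=3,suppress=True)
dplan(-25,-26,11)
s=r.state(); print(s['contact_force'],s['width']); p=r.capture('wrist'); save(p,'w2'); pickle.dump((s,p),open('w2.pkl','wb'))
p=r.capture('scene'); save(p,'s2'); crop(p,'s2c',160,120,425,400,2.4)
E
```

```text
t: 4.3
tcp_pos: [573.4, -78.4, 12.6]
eef_rot: [0.0, 0.685, 0.728, 0.0]
contact_force: [-0.2, 0.2, 0.3]
width: 42.5
tcp [573.433 -78.427  12.572] yaw 1.6315447969570296 tilt [ 0.001 -0.    -1.   ] tool shift mm [ 1.377 -0.98   1.571] rz None
tcp disp [[-24.026 -27.38   12.572]]
[-0.173  0.204  0.255] 42.54914077112224
```

View pics/w2.png

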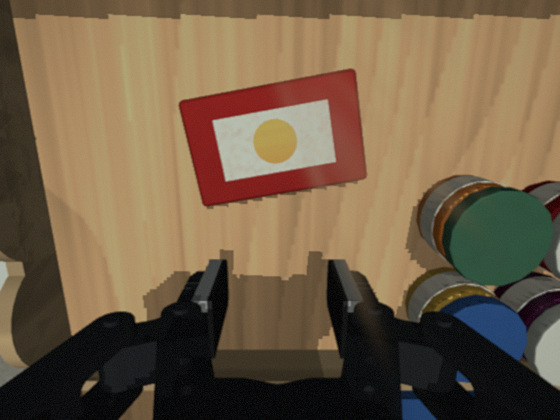

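View pics/s2c.png

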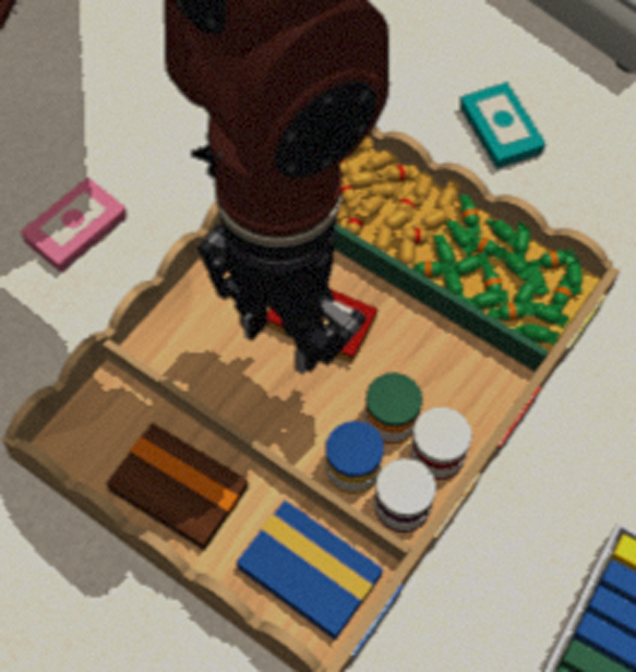

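```bash
python3 -m crank '[[[0.007,0,0.002],[0,0,0]],[[0.006,0,0],[0,0,0]],[[0.004,0,0],[0,0,0]],[[0.004,0,0],[0,0,0]],[[0.005,0,0],[0,0,0]],[[0.005,0,0],[0,0,0]],[[0.005,0,0],[0,0,0]],[[0.005,0,0],[0,0,0]],[[0.005,0,0],[0,0,0]],[[0.004,0,0],[0,0,0]],[[0.003,0,0],[0,0,0]],[[0,0,0],[0,0,0]]]'
cat > look.py <<'E'
from h import *
import pickle,sys
np.set_printoptions(precision=3,suppress=True)
n=sys.argv[1]
s=r.state(); p=r.capture('wrist'); save(p,n); pickle.dump((s,p),open(n+'.pkl','wb'))
dp=np.load('dp.npy'); print('t',s['t'],'disp',W2D(dp,s['tcp_pos'])[0],'F disp',W2D((0,0,dp[2]),s['contact_force'])[0],'w',s['width'])
E
python3 look.py w3
```

```text
t: 5.6
tcp_pos: [569.7, -25.0, 10.0]
eef_rot: [-0.0, 0.685, 0.728, 0.0]
contact_force: [-0.4, -0.3, -0.3]
width: 42.7
t 5.6 disp [-24.333  26.138  10.006] F disp [-0.411 -0.266 -0.259] w 42.66698372413274
```

View pics/w3.png

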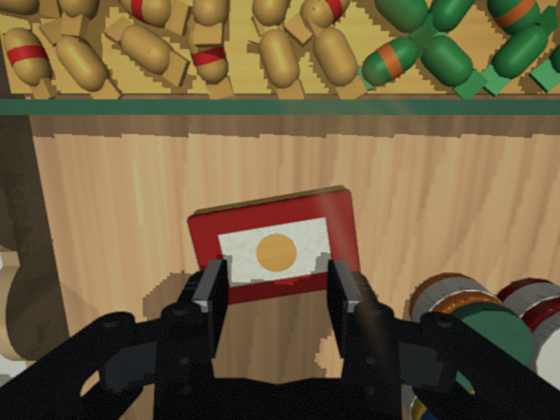

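Run:
```python
from h import *
import pickle
np.set_printoptions(precision=2,suppress=True)
dp=np.load('dp.npy')
for n,c in (('w2',[(180,102),(354,69),(366,179),(204,206)]),('w3',[(188,216),(351,189),(359,288),(229,303)])):
    s,p=pickle.load(open(n+'.pkl','rb')); p=wcam(s,p)
    print(n,W2D(dp,[ray(p,u,26) for u in c]))
    T=np.array(p['tool_from_camera'])
    for tp in [(11,-21,0),(11,-21,-5),(11,-21,-13),(-11,-21,-5),(0,-21,-5),(11,-36,-5)]:
        q=np.linalg.inv(T)@np.r_[tp,1]; print(tp,p['fx']*q[0]/q[2]+p['cx'],p['fy']*q[1]/q[2]+p['cy'])
    crop(p,n+'c',170,180,370,330,3.9)
```

```text
w2 [[-66.22  46.37  26.  ]
 [  9.71  59.69  26.  ]
 [ 18.04  11.68  26.  ]
 [-58.49  -1.11  26.  ]]
(11, -21, 0) 236.43543085992883 227.17989576652425
(11, -21, -5) 235.3756040922723 230.26964125794765
(11, -21, -13) 233.55906856984103 235.5654429981255
(-11, -21, -5) 236.69828571711238 269.6445226417908
(0, -21, -5) 236.04779356397816 250.28003545926344
(11, -36, -5) 206.0778869191717 230.2610927399964
w3 [[-66.15  48.17  26.  ]
 [ 10.41  61.03  26.  ]
 [ 17.23  10.1   26.  ]
 [-48.56   1.82  26.  ]]
(11, -21, 0) 236.4343879907163 227.17867696182734
(11, -21, -5) 235.37453446225248 230.26839937193157
(11, -21, -13) 233.55795319905053 235.56416118047684
(-11, -21, -5) 236.6972311778868 269.6432742807774
(0, -21, -5) 236.0467316397332 250.27879137225423
(11, -36, -5) 206.07683605028495 230.2598343843343
```

View pics/w3c.png

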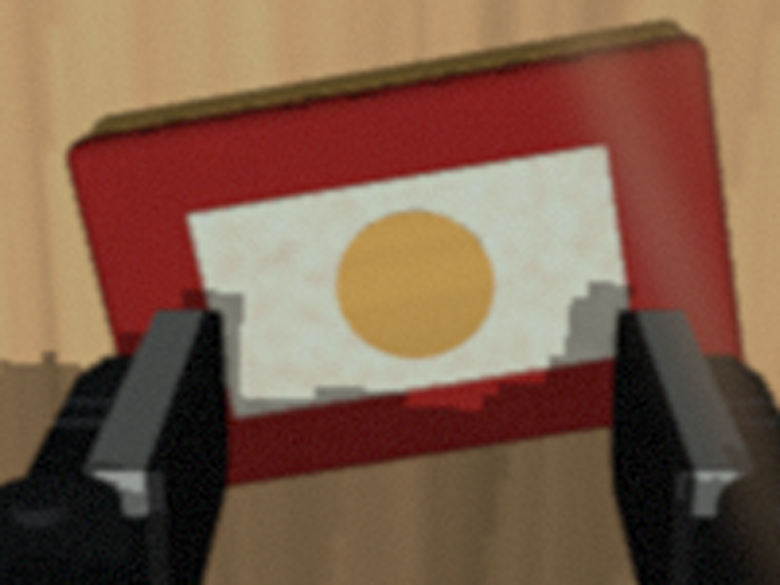

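View pics/w2c.png

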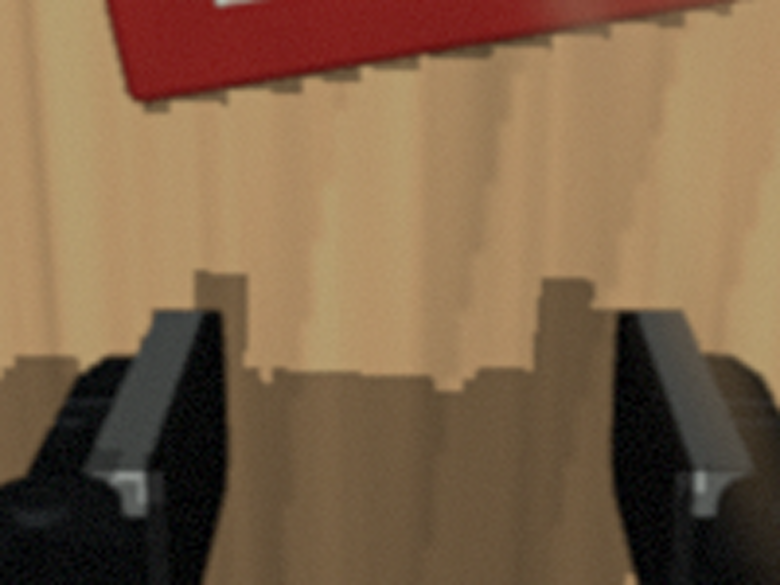

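The fingers passed over the tin without moving it, so at half closure the fingertips sit well above the TCP. I'll back off, rise and measure the tip height at other closures.

```bash
python3 -m crank '[[[0,0,-0.03],[0,0,0]],[[-0.02,0,-0.03],[0,0,0]],[[-0.03,0,0],[0,0,0]],[[0,0,0],[0,0,0]]]' 
python3 -m crank '[[[0,0,0],[0,0,0]],[[0,0,0],[0,0,0]],[[0,0,0],[0,0,0]],[[0,0,0],[0,0,0]]]' 1 20
python3 look.py w4; python3 -c "
from h import *
import pickle
s,p=pickle.load(open('w4.pkl','rb')); crop(p,'w4c',180,180,380,330,3.9)"
```

```text
t: 6.05
tcp_pos: [574.1, -78.6, 71.2]
eef_rot: [0.002, 0.686, 0.727, 0.0]
contact_force: [0.9, 0.4, -0.7]
width: 42.6
t: 6.45
tcp_pos: [572.5, -74.6, 69.7]
eef_rot: [-0.0, 0.685, 0.729, -0.0]
contact_force: [0.3, -0.0, 0.8]
width: 0.1
t 6.45 disp [-24.742 -23.518  69.686] F disp [ 0.284 -0.048  0.795] w 0.09732219084077975
```

View pics/w4.png

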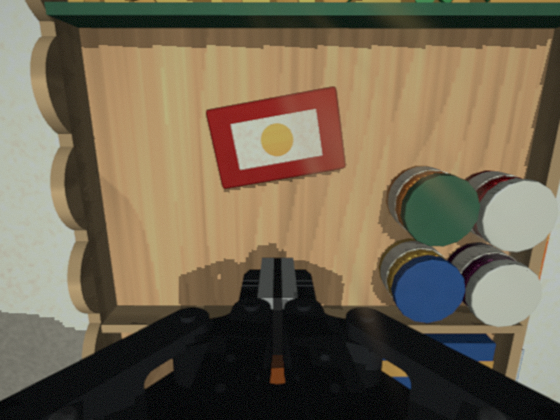

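View pics/w4c.png

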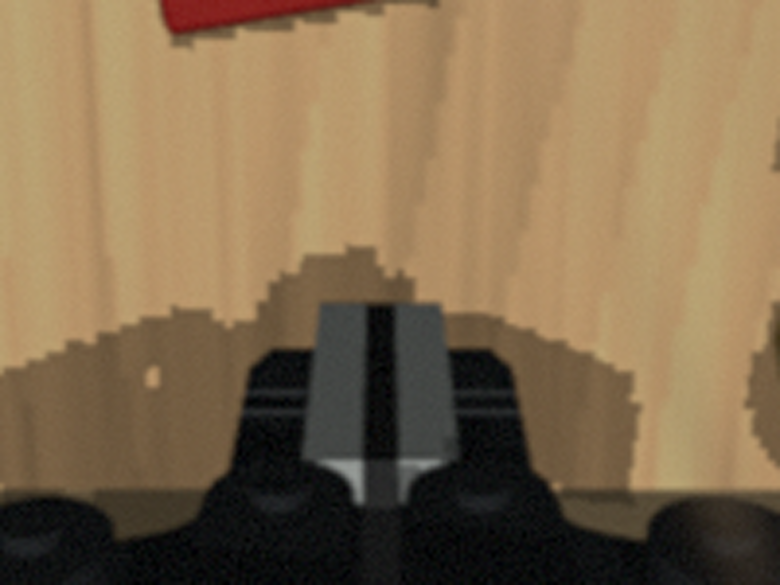

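Run:
```python
from h import *
import pickle
np.set_printoptions(precision=1,suppress=True)
print(r.tcp_to_grasp)
s,_=pickle.load(open('w2.pkl','rb')); t,R=tool(s); p=pickle.load(open('scene0.pkl','rb'))
for z in (0,-19,-38,-60):
  for y in (-28,28):
    u=proj(p,t+R@np.array([0,y,z]))[0]; print(y,z,u,(u-np.array([160,120]))*2.4)
p=r.capture('scene'); save(p,'s4'); crop(p,'s4c',230,150,350,290,4.2)
s=r.state(); t,R=tool(s)
for z in (0,-19,-38,-60):
    u=proj(p,t+R@np.array([0,0,z]))[0]; print(z,u,(u-np.array([230,150]))*4.2)
```

```text
18.700000000000003
-28 0 [264.3 266.3] [250.4 351. ]
28 0 [287.6 281.6] [306.2 387.8]
-28 -19 [264.  261.5] [249.7 339.7]
28 -19 [287.7 277. ] [306.4 376.9]
-28 -38 [263.8 256.7] [249. 328.]
28 -38 [287.7 272.3] [306.6 365.6]
-28 -60 [263.4 250.8] [248.2 314. ]
28 -60 [287.9 266.7] [306.8 352. ]
0 [276.5 257.9] [195.3 453.1]
-19 [276.4 252.8] [194.9 431.6]
-38 [276.3 247.5] [194.5 409.4]
-60 [276.2 241.1] [194.1 382.7]
```

View pics/s4c.png

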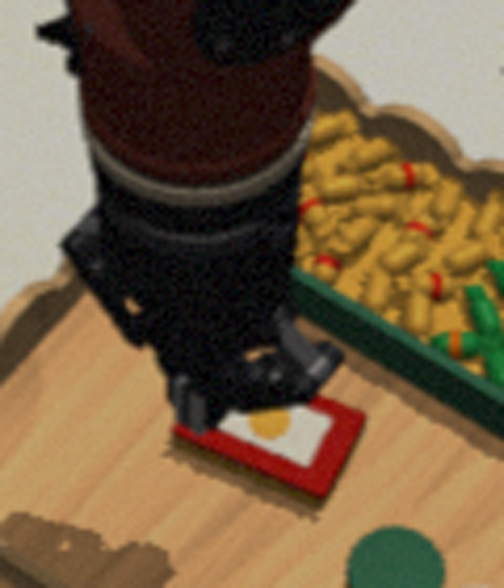

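```bash
python3 -m crank '[[[-0.005,0,0],[0,0,0]],[[0,0,0.0],[0,0,0]],[[0,0,0.03],[0,0,0]],[[0,0,0.024],[0,0,0]],[[0,0,0.014],[0,0,0]],[[0,0,0.008],[0,0,0]],[[0,0,0.006],[0,0,0]],[[0,0,0.003],[0,0,0]],[[0,0,0.0],[0,0,0]]]' 0.5 20
python3 look.py w5;python3 -c "
from h import *
import pickle
s,p=pickle.load(open('w5.pkl','rb')); crop(p,'w5c',170,180,370,330,3.9)
p=r.capture('scene'); crop(p,'s5c',200,150,340,290,4.2)"
```

```text
t: 7.45
tcp_pos: [573.3, -80.4, -14.8]
eef_rot: [0.0, 0.685, 0.728, 0.0]
contact_force: [0.0, -0.2, 0.7]
width: 42.5
t 7.45 disp [-24.32  -29.336 -14.826] F disp [-0.011 -0.196  0.718] w 42.53397520272447
```

View pics/w5.png

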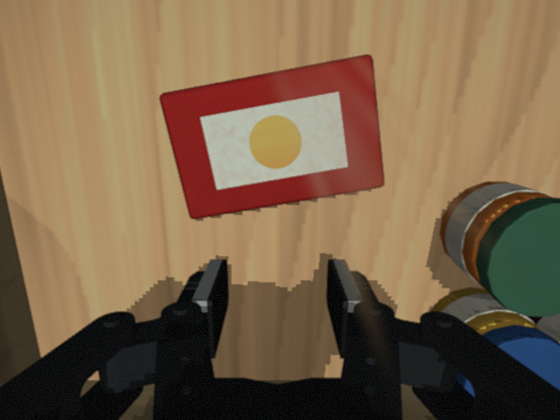

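View pics/s5c.png

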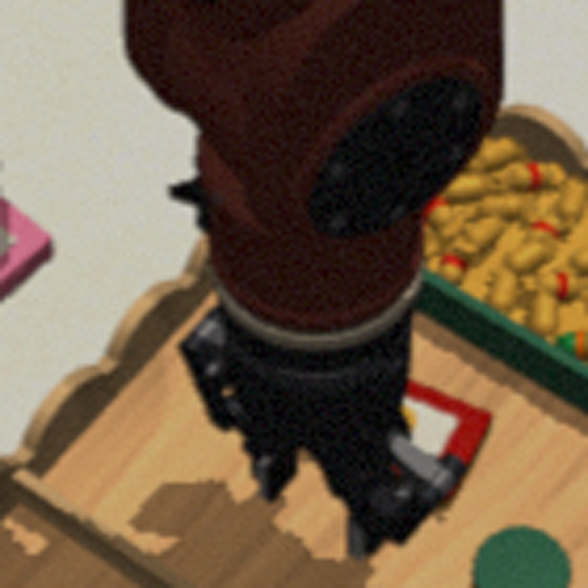

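```bash
python3 -m crank '[[[0.007,0,0],[0,0,0]],[[0.006,0,0],[0,0,0]],[[0.004,0,0],[0,0,0]],[[0.004,0,0],[0,0,0]],[[0.004,0,0],[0,0,0]],[[0.004,0,0],[0,0,0]],[[0.0,0,0],[0,0,0]]]'
python3 look.py w6
```

```text
t: 8.25
tcp_pos: [571.3, -50.8, -15.0]
eef_rot: [-0.0, 0.685, 0.729, 0.0]
contact_force: [-0.5, -0.6, 0.9]
width: 42.6
t 8.25 disp [-24.398   0.315 -14.954] F disp [-0.539 -0.613  0.851] w 42.608247041354616
```

View pics/w6.png

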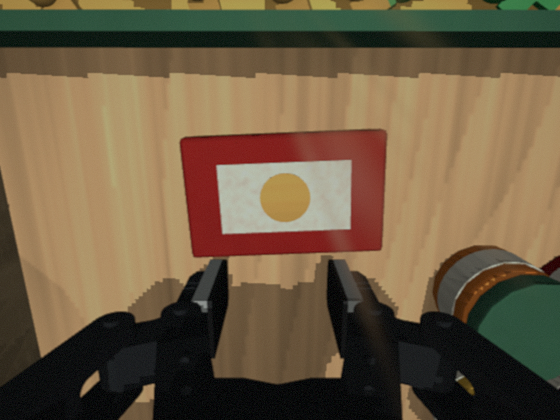

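Contact is working now: the tin turned nearly square, with its lower edge at row ~253, against the fingertips at row 260.

```bash
cat > meas.py <<'E'
from h import *
import pickle,sys
np.set_printoptions(precision=2,suppress=True)
n=sys.argv[1]; C=eval(sys.argv[2]); z=float(sys.argv[3]) if len(sys.argv)>3 else 26
s,p=pickle.load(open(n+'.pkl','rb')); p=wcam(s,p); dp=np.load('dp.npy')
d=W2D(dp,[ray(p,u,z) for u in C]); print(d)
if len(d)==4: print('c',d.mean(0),'yaw',np.degrees(np.arctan2(*(d[1]-d[0])[1::-1])),np.degrees(np.arctan2(*(d[2]-d[3])[1::-1])))
E
python3 meas.py w6 '[(181,139),(386,130),(382,249),(193,256)]'; python3 meas.py w6 '[(20,47),(540,46)]' 40
```

```text
[[-60.19  60.13  26.  ]
 [ 16.96  63.25  26.  ]
 [ 19.24  15.36  26.  ]
 [-58.89  12.47  26.  ]]
c [-20.72  37.8   26.  ] yaw 2.3153887914462015 2.1181025112559455
[[-105.29   89.96   40.  ]
 [  59.48   89.86   40.  ]]
```

```bash
python3 -m crank '[[[0.004,0,0],[0,0,0]],[[0.005,0,0],[0,0,0]],[[0.005,0,0],[0,0,0]],[[0.005,0,0],[0,0,0]],[[0.004,0,0],[0,0,0]],[[0.002,0,0],[0,0,0]],[[0.001,0,0],[0,0,0]],[[0.0,0,0],[0,0,0]]]'
python3 look.py w7
```

```text
t: 9.1
tcp_pos: [569.7, -25.2, -15.0]
eef_rot: [-0.0, 0.685, 0.728, 0.0]
contact_force: [-0.4, -0.2, 0.4]
width: 42.8
t 9.1 disp [-24.355  25.967 -15.016] F disp [-0.419 -0.165  0.447] w 42.76789554298568
```

View pics/w7.png

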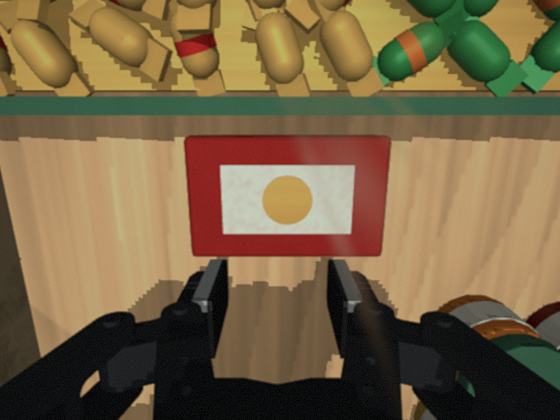

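```bash
python3 meas.py w7 '[(185,137),(391,136),(381,255),(193,256)]';python3 -m crank '[[[0.0015,0,0],[0,0,0]],[[0.001,0,0],[0,0,0]],[[0.001,0,0],[0,0,0]],[[0,0,0],[0,0,0]]]'; python3 -m crank '[[[0.001,0,0],[0,0,0]],[[0,0,0],[0,0,0]]]'
```

```text
[[-58.55  86.53  26.  ]
 [ 19.07  86.67  26.  ]
 [ 19.06  38.36  26.  ]
 [-58.82  38.16  26.  ]]
c [-19.81  62.43  26.  ] yaw 0.10796229909410579 0.1479062393362156
t: 9.55
tcp_pos: [569.5, -21.8, -15.0]
eef_rot: [-0.0, 0.685, 0.728, 0.0]
contact_force: [0.3, -0.6, -0.3]
width: 42.5
t: 9.75
tcp_pos: [569.4, -20.8, -15.0]
eef_rot: [-0.0, 0.685, 0.728, 0.0]
contact_force: [-0.1, -0.4, 0.2]
width: 42.8
```

```bash
python3 -m crank '[[[0.001,0,0],[0,0,0]],[[0.001,0,0],[0,0,0]],[[0,0,0],[0,0,0]]]'; python3 -m crank '[[[0.001,0,0],[0,0,0]],[[0,0,0],[0,0,0]]]'
```

```text
t: 10.05
tcp_pos: [569.3, -18.8, -15.0]
eef_rot: [-0.0, 0.685, 0.728, 0.0]
contact_force: [0.4, -0.4, -0.2]
width: 42.8
t: 10.25
tcp_pos: [569.2, -17.8, -15.0]
eef_rot: [-0.0, 0.685, 0.728, 0.0]
contact_force: [0.5, -0.9, 0.7]
width: 42.7
```

```bash
python3 look.py w8;python3 -c "
from h import *
import pickle
s,p=pickle.load(open('w8.pkl','rb')); crop(p,'w8c',170,80,410,270,3.3)"
```

```text
t 10.25 disp [-24.314  33.396 -15.015] F disp [ 0.414 -0.935  0.75 ] w 42.71488561280443
```

View pics/w8c.png

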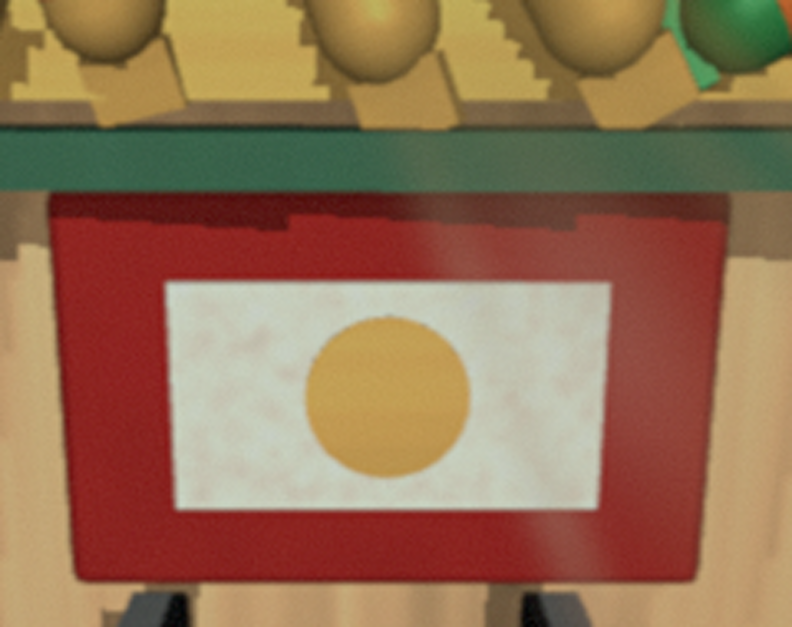

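```bash
python3 -m crank '[[[0.0007,0,0],[0,0,0]],[[0,0,0],[0,0,0]]]'; python3 -m crank '[[[0.0007,0,0],[0,0,0]],[[0,0,0],[0,0,0]]]'
```

```text
t: 10.5
tcp_pos: [569.2, -17.3, -15.0]
eef_rot: [0.0, 0.685, 0.728, -0.0]
contact_force: [-0.7, 0.0, 0.3]
width: 42.3
t: 10.7
tcp_pos: [569.3, -17.0, -14.9]
eef_rot: [0.0, 0.685, 0.728, -0.0]
contact_force: [-0.5, -3.7, 1.4]
width: 42.6
```

```bash
python3 -m crank '[[[0.0006,0,0],[0,0,0]],[[0,0,0],[0,0,0]]]'; python3 look.py w9;python3 -c "
from h import *
import pickle
s,p=pickle.load(open('w9.pkl','rb')); crop(p,'w9c',170,80,410,270,3.3)"
```

```text
t: 10.9
tcp_pos: [569.3, -16.8, -14.9]
eef_rot: [0.001, 0.685, 0.728, -0.001]
contact_force: [-0.3, -6.3, 1.4]
width: 42.8
t 10.9 disp [-24.212  34.366 -14.879] F disp [-0.691 -6.219  1.385] w 42.81262152159636
```

View pics/w9c.png

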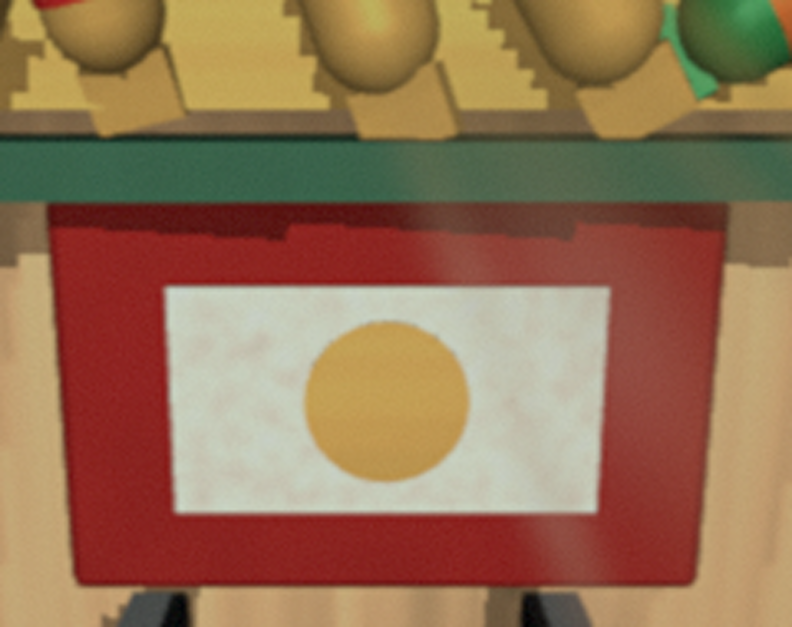

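The tin is flush against the green divider while still at the back, at about 6 N. Next I'll retreat, rise, turn 90° and set up behind it.

```bash
python3 -m crank '[[[-0.003,0,0],[0,0,0]],[[-0.008,0,0],[0,0,0]],[[-0.012,0,0],[0,0,0]],[[0,0,-0.03],[0,0,0]],[[0,0,-0.03],[0,0,0]],[[0,0,0],[0,0,0.145]],[[0,0,0],[0,0,0.145]],[[0,0,0],[0,0,0.145]],[[0,0,0],[0,0,0.145]],[[0,0,0],[0,0,0.145]],[[0,0,0],[0,0,0.145]],[[0,0,0],[0,0,0.145]]]'; python3 -m crank '[[[0,0,0],[0,0,0.145]],[[0,0,0],[0,0,0.145]],[[0,0,0],[0,0,0.145]],[[0,0,0],[0,0,0.121]],[[0,0,0],[0,0,0]]]' 0.88 20
python3 look.py w10; python3 -c "
from h import *
np.set_printoptions(precision=3,suppress=True)
dplan(-85,69,40,0.063); print(r.state()['joint_pos'])"
```

```text
t: 12.15
tcp_pos: [570.5, -39.6, 45.0]
eef_rot: [-0.0, 0.954, 0.301, 0.0]
contact_force: [0.9, 0.2, -0.5]
width: 42.7
t: 12.65
tcp_pos: [570.5, -39.5, 44.9]
eef_rot: [-0.0, 1.0, 0.029, -0.0]
contact_force: [-0.4, -0.0, 0.1]
width: 9.9
t 12.65 disp [-24.417  11.61   44.93 ] F disp [-0.4    0.002  0.142] w 9.908518861165314
tcp [570.538 -39.495  44.97 ] yaw 0.06296231921796011 tilt [-0.  0. -1.] tool shift mm [-60.69  -57.243   4.981] rz -3.7680782039917204e-05
tcp disp [[-24.403  11.658  44.97 ]]
[-0.197  0.502 -0.252  0.817  0.     2.882]
```

View pics/w10.png

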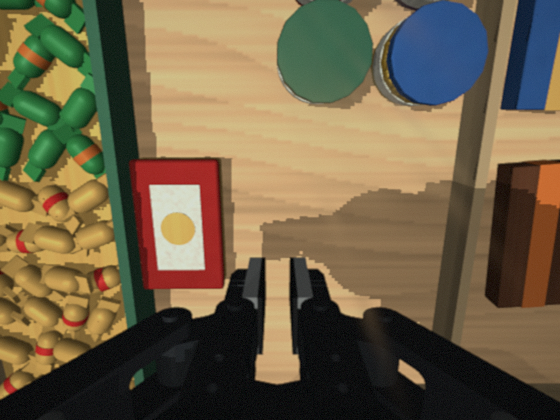

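```bash
python3 meas.py w10 '[(145,289),(130,159),(219,157),(224,286)]'; python3 -m crank '[[[-0.030,-0.028,0],[0,0,0]],[[-0.031,-0.029,0],[0,0,0]],[[0,0,0.0],[0,0,0]],[[0,0,0.020],[0,0,0]],[[0,0,0.015],[0,0,0]],[[0,0,0.01],[0,0,0]],[[0,0,0.007],[0,0,0]],[[0,0,0.004],[0,0,0]],[[0,0,0],[0,0,0]]]'; python3 look.py w11; python3 -c "
from h import *
p=r.capture('scene'); crop(p,'s11',220,140,400,290,4.2)"
```

```text
[[-58.77  92.64  26.  ]
 [ 20.63  92.35  26.  ]
 [ 21.46  43.27  26.  ]
 [-56.99  44.17  26.  ]]
c [-18.42  68.11  26.  ] yaw -0.21442706150813204 -0.6603379408844647
t: 13.6
tcp_pos: [506.1, 14.2, -11.2]
eef_rot: [-0.0, 1.0, 0.031, -0.0]
contact_force: [-0.6, -1.0, -0.1]
width: 9.9
t 13.6 disp [-85.199  69.37  -11.247] F disp [-0.693 -0.909 -0.072] w 9.949127383255368
```

View pics/w11.png

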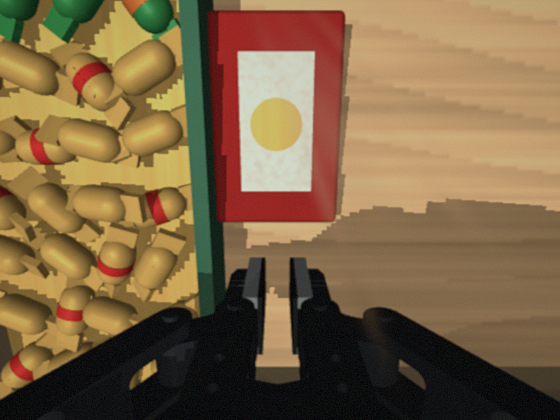

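View pics/s11.png

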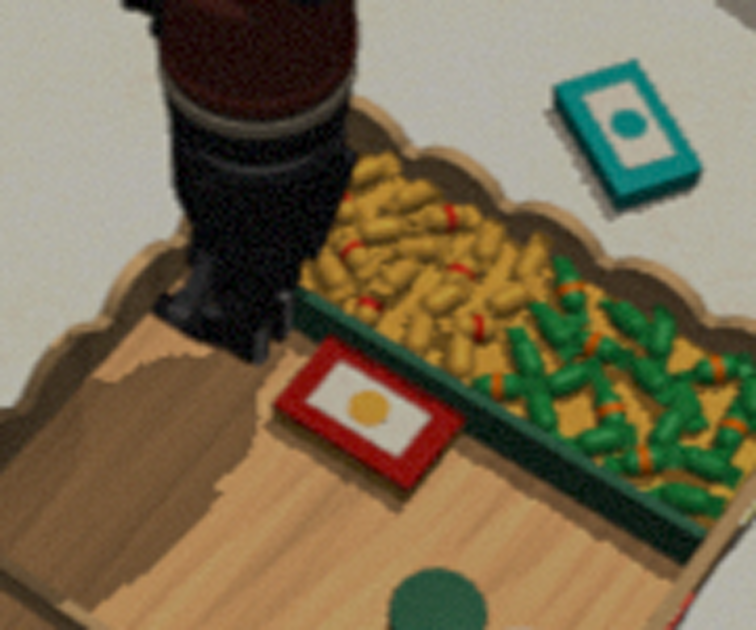

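```bash
python3 -m crank '[[[0.006,0,0],[0,0,0]],[[0.005,0,0],[0,0,0]],[[0.002,0,0],[0,0,0]],[[0.002,0,0],[0,0,0]],[[0.002,-0.0001,0],[0,0,0]],[[0.003,-0.0001,0],[0,0,0]],[[0.004,-0.0002,0],[0,0,0]],[[0.004,-0.0002,0],[0,0,0]],[[0.004,-0.0002,0],[0,0,0]],[[0.003,-0.0001,0],[0,0,0]],[[0,0,0],[0,0,0]]]'; python3 look.py w12
```

```text
t: 14.8
tcp_pos: [541.4, 16.9, -11.1]
eef_rot: [0.0, 1.0, 0.03, -0.0]
contact_force: [-3.0, -3.1, 1.7]
width: 10.4
t 14.8 disp [-49.848  69.841 -11.053] F disp [-3.153 -2.872  1.712] w 10.371021827975104
```

View pics/w12.png

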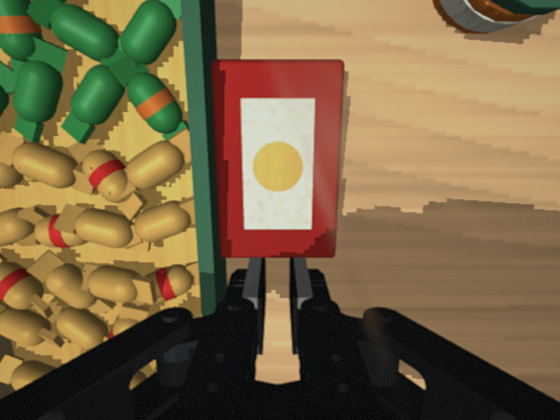

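```bash
python3 -m crank '[[[0.004,0,0],[0,0,0]],[[0.005,0,0],[0,0,0]],[[0.005,0,0],[0,0,0]],[[0.005,0,0],[0,0,0]],[[0.004,0,0],[0,0,0]]]'; python3 -m crank '[[[0.004,0,0],[0,0,0]],[[0.005,0,0],[0,0,0]],[[0.005,0,0],[0,0,0]],[[0.004,0,0],[0,0,0]],[[0.002,0,0],[0,0,0]]]';  python3 look.py w13
```

```text
t: 15.35
tcp_pos: [564.0, 18.5, -11.1]
eef_rot: [0.0, 1.0, 0.03, -0.0]
contact_force: [-3.9, -3.6, 2.6]
width: 10.3
t: 15.85
tcp_pos: [584.0, 19.7, -11.0]
eef_rot: [0.0, 1.0, 0.03, -0.0]
contact_force: [-4.5, -2.5, 3.1]
width: 10.0
t 15.85 disp [ -7.114  69.866 -11.044] F disp [-4.669 -2.161  3.143] w 10.023266355553542
```

View pics/w13.png

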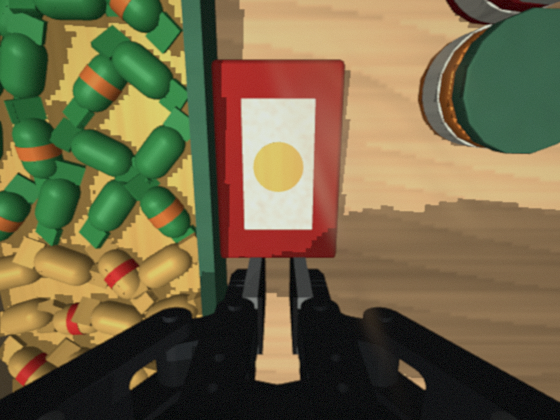

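```bash
python3 -m crank '[[[0.004,0,0],[0,0,0]],[[0.005,0,0],[0,0,0]],[[0.005,0,0],[0,0,0]],[[0.005,0,0],[0,0,0]],[[0.004,0,0],[0,0,0]]]'; python3 -m crank '[[[0.004,-0.0001,0],[0,0,0]],[[0.005,-0.0001,0],[0,0,0]],[[0.005,-0.0001,0],[0,0,0]],[[0.004,-0.0001,0],[0,0,0]],[[0.003,0,0],[0,0,0]]]';  python3 look.py w14
```

```text
t: 16.4
tcp_pos: [606.9, 21.1, -11.0]
eef_rot: [0.0, 1.0, 0.03, -0.0]
contact_force: [-5.3, -4.5, 2.7]
width: 10.3
t: 16.9
tcp_pos: [627.2, 22.4, -11.1]
eef_rot: [0.0, 1.0, 0.03, -0.001]
contact_force: [-7.3, -5.3, 5.0]
width: 9.9
t 16.9 disp [ 36.137  69.789 -11.146] F disp [-7.658 -4.843  5.036] w 9.944766893501725
```

View pics/w14.png

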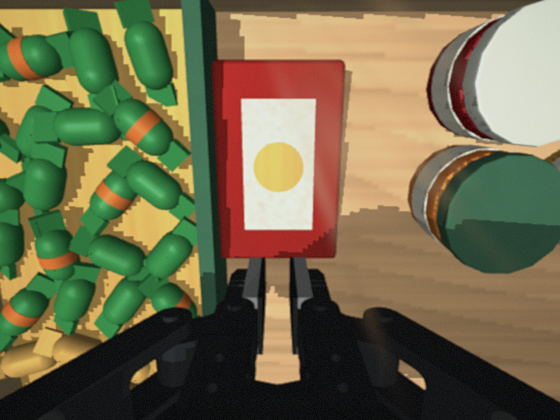

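```bash
python3 -m crank '[[[0.003,0.0001,0],[0,0,0]],[[0.003,0.0001,0],[0,0,0]],[[0.003,0.0001,0],[0,0,0]],[[0.002,0,0],[0,0,0]],[[0.0015,0,0],[0,0,0]],[[0.001,0,0],[0,0,0]],[[0,0,0],[0,0,0]]]';  python3 look.py w15
```

```text
t: 17.65
tcp_pos: [641.0, 23.2, -11.1]
eef_rot: [0.0, 1.0, 0.03, -0.0]
contact_force: [-5.2, -3.8, 2.9]
width: 10.3
t 17.65 disp [ 49.994  69.696 -11.07 ] F disp [-5.393 -3.45   2.932] w 10.250896287071185
```

View pics/w15.png

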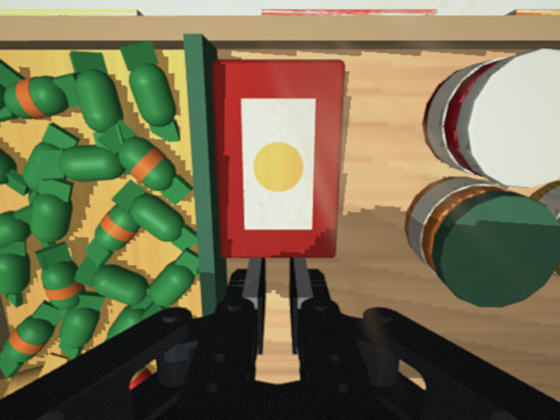

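```bash
python3 -m crank '[[[0.001,0,0],[0,0,0]],[[0.001,0,0],[0,0,0]],[[0.001,0,0],[0,0,0]],[[0,0,0],[0,0,0]]]'; python3 -m crank '[[[0.0008,0,0],[0,0,0]],[[0,0,0],[0,0,0]]]'
```

```text
t: 18.1
tcp_pos: [644.0, 23.4, -11.1]
eef_rot: [0.0, 1.0, 0.03, -0.0]
contact_force: [-4.6, -4.6, 3.5]
width: 10.3
t: 18.3
tcp_pos: [644.7, 23.5, -11.1]
eef_rot: [0.0, 1.0, 0.03, -0.001]
contact_force: [-4.9, -3.0, 3.0]
width: 10.5
```

```bash
python3 -m crank '[[[0.0008,0,0],[0,0,0]],[[0,0,0],[0,0,0]]]'; python3 -m crank '[[[0.0007,0,0],[0,0,0]],[[0,0,0],[0,0,0]]]'; python3 look.py w16
```

```text
t: 18.5
tcp_pos: [645.5, 23.5, -11.1]
eef_rot: [0.0, 1.0, 0.03, -0.0]
contact_force: [-5.2, -3.1, 3.2]
width: 10.4
t: 18.7
tcp_pos: [646.2, 23.5, -11.1]
eef_rot: [0.0, 1.0, 0.03, -0.001]
contact_force: [-5.0, -4.3, 3.7]
width: 10.1
t 18.7 disp [ 55.134  69.672 -11.084] F disp [-5.309 -3.936  3.696] w 10.103671000074696
```

View pics/w16.png

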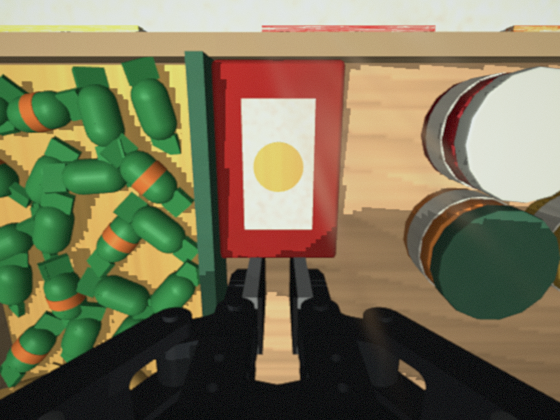

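Only a small gap to the lip remains, so I'll continue in small steps until the force rises.

```bash
python3 -m crank '[[[0.0007,0,0],[0,0,0]],[[0,0,0],[0,0,0]]]'; python3 -m crank '[[[0.0007,0,0],[0,0,0]],[[0,0,0],[0,0,0]]]'
```

```text
t: 18.95
tcp_pos: [646.8, 23.6, -11.1]
eef_rot: [0.0, 1.0, 0.03, -0.001]
contact_force: [-5.4, -3.3, 4.0]
width: 10.0
t: 19.15
tcp_pos: [646.9, 23.5, -11.2]
eef_rot: [0.0, 1.0, 0.03, -0.001]
contact_force: [-7.2, -3.6, 5.6]
width: 10.4
```

```bash
python3 -m crank '[[[0.0006,0,0],[0,0,0]],[[0,0,0],[0,0,0]]]'; python3 look.py w17; python3 -c "
from h import *
import pickle
s,p=pickle.load(open('w17.pkl','rb')); crop(p,'w17c',180,25,360,265,2.5)"
```

```text
t: 19.35
tcp_pos: [646.9, 23.5, -11.2]
eef_rot: [0.0, 1.0, 0.03, -0.002]
contact_force: [-8.9, -3.7, 6.9]
width: 10.5
t 19.35 disp [ 55.851  69.628 -11.195] F disp [-9.102 -3.069  6.876] w 10.494104990394645
```

View pics/w17c.png

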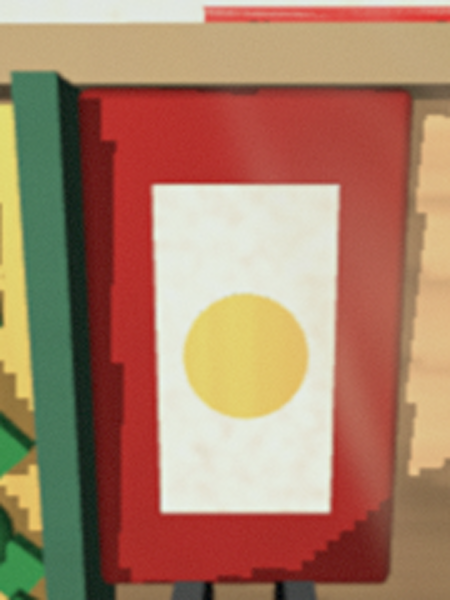

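Seated: the position stalls and Fx has risen to 9 N. I'll withdraw straight back gently, lift, and check.

```bash
python3 -m crank '[[[-0.001,0,0],[0,0,0]],[[-0.002,0,0],[0,0,0]],[[-0.004,0,0],[0,0,0]],[[-0.008,0,0],[0,0,0]],[[-0.012,0,0],[0,0,0]],[[0,0,-0.02],[0,0,0]],[[0,0,-0.03],[0,0,0]],[[0,0,-0.03],[0,0,0]],[[0,0,-0.02],[0,0,0]],[[0,0,0],[0,0,0]]]'; python3 look.py w18; python3 -c "
from h import *
p=r.capture('scene'); crop(p,'s18',190,140,425,330,3.3)
import pickle
s,p=pickle.load(open('w18.pkl','rb')); crop(p,'w18c',150,60,330,240,3.3)"
```

```text
t: 20.4
tcp_pos: [623.6, 22.5, 92.2]
eef_rot: [0.0, 1.0, 0.031, 0.003]
contact_force: [0.2, 0.1, -0.1]
width: 10.2
t 20.4 disp [32.591 70.049 92.191] F disp [ 0.246  0.047 -0.101] w 10.24386385917048
```

View pics/w18.png

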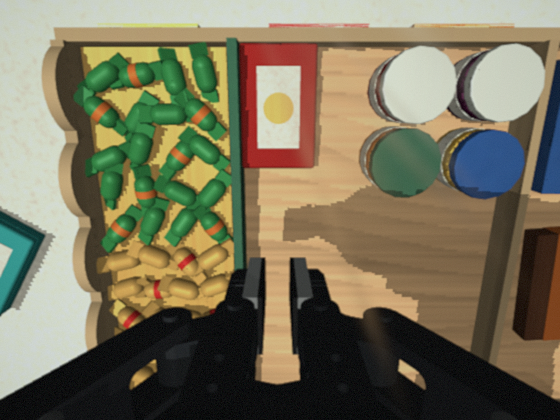

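View pics/s18.png

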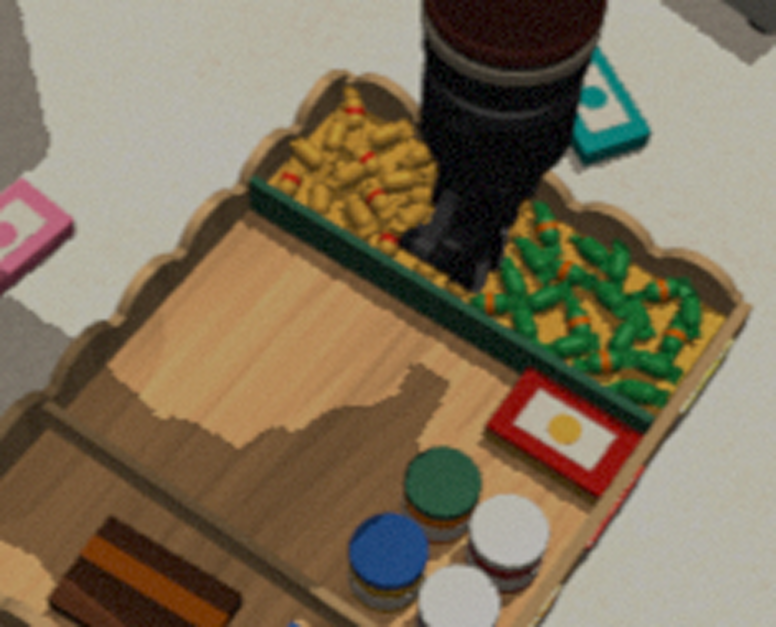

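```bash
python3 -c "
from h import *
import pickle
s,p=pickle.load(open('w18.pkl','rb')); crop(p,'w18c',220,25,340,185,3.7)"; python3 meas.py w18 '[(244,168),(244,44),(316,44),(312,166)]'; python3 meas.py w18 '[(410,84),(500,82),(401,163),(482,164)]' 50
```

```text
[[ 65.19  92.67  26.  ]
 [143.39  90.47  26.  ]
 [143.25  45.23  26.  ]
 [ 66.43  45.93  26.  ]]
c [104.56  68.58  26.  ] yaw -1.6097066533387163 -0.5235029661159082
[[117.69  -7.74  50.  ]
 [118.64 -60.04  50.  ]
 [ 71.64  -6.7   50.  ]
 [ 70.87 -56.86  50.  ]]
c [ 94.71 -32.83  50.  ] yaw -88.96418889002274 89.1251474616274
```

View pics/w18c.png

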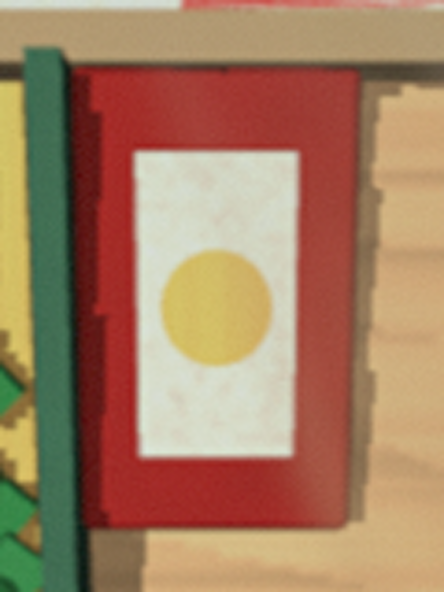

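```bash
python3 -c "
from h import *
print(r.state()['contact_force'],r.state()['t']); print(r.close_job())"
```

```text
[ 0.3877279  -0.25158669 -0.823878  ] 20.5
the job is handed in; nothing more can be done
None
```

The red tin is home in the front corner and the job is handed in, at 20.5 s of the 43 s allowed.

**What I did:** With two open fingertips I pushed the tin sideways, turning it square, until it lay flat against the green divider at the back (about 6 N). I then moved behind it and slid it forward along the divider until it stopped at the lip (about 9–12 N). It was never pinched, and I saw no sign of it lifting. The fingers then withdrew and rose.

**Last checks:**
- **Tin:** In the last pictures it lies against both divider and lip. The wrist camera puts its centre at display (105, 69) against a target of (105, 70), within calibration error.
- **Contact:** Wrist force was about 0–1 N with the fingers clear of everything.
- **Jars and cartons:** The jars measured within about 4 mm of before, which I take as measurement scatter because nothing came near them. I didn't re-measure the cartons; one shows unmoved in the last scene picture, the other lies mostly outside it.

**What disagreed:**
- **Fingertips:** The real tips sit well above the stated TCP, by more than 22 mm and probably about 30 mm. My first sweep passed over the tin without touching it, so I used a lower TCP height after that.
- **Display yaw:** The top and wrist cameras differed by about 0.6°. I went by the contact forces and the pictures taken along the way.

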